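# Lay the breakfast tray

### The arm

A 6-joint arm with a two-finger parallel gripper is mounted at the origin on the work surface. World frame = base frame: x ahead of the robot, y to its left, z up, the work surface at z = 0. Lengths are in m, angles in rad, forces in N, time in s.
With the tool pointing down it reaches from about 0.3 to 0.75 m from the base axis. Payload 8.5 kg.
Tool frame: the origin (TCP) lies on the centre line of the jaws, within the pads' length; the fingertips stand 11 mm ahead of it and the grasp point (between the pads) lies 8 mm behind it; z points along the fingers, y is the line along which they close (so a half turn about z gives the same grasp; the last joint's range is limited). The gripper opens to 85 mm and grips with 20 to 120 N. Pads are 22 mm wide; open, the fingers measure 114 mm over their backs; the gripper's body (76 mm by 85 mm) begins 54 mm behind the grasp point. The pads swing forward as they close: fully open they stand 13 mm farther back than shut.
Start: joints at [-1.424, 0.381, 1.297, -0, 1.464, -0.215], TCP at [0.195, -0.514, 0.242] pointing down, gripper open.
Joint ranges: [-3.11, 3.11], [-0.89, 2.33], [0.22, 2.48], [-1.42, 4.56], [0.17, 2.85], [-2.88, 2.88]. Speed limits (rad/s): [2.39, 2.39, 3.14, 3.14, 3.14, 3.14].

### API

Orientations are given as a 3x3 rotation matrix whose columns are the frame's x, y, z axes.
In Python, from cell import monitor, capture, arm gives the robot as it stands.
- The arm moves only by the tool drive_tool, never from a script. Its argument "motion" is a list of rows, each an object of numbers: "rx", "ry", "rz": the turn, a rotation vector about the tool's x, y, z in degrees; "x", "y", "z": the shift along the tool's x, y, z in mm; "fingers": the finger opening in mm, from 0 to 85.4. In form: [{"rx": .., "ry": .., "rz": .., "x": .., "y": .., "z": .., "fingers": ..}, ...]. A call has 1 to 10 rows; each row is the pose to reach, as a shift and turn from the pose commanded when the call began, along the tool's axes at that moment; what a row does not reach only later rows make up. A row lasts 1/10 s, in which the tool goes at most 50 mm and 8.59 degrees, less where a joint would pass 70% of its speed; a pose out of reach is approached as far as the arm can. A call with a gripper value outside its range is refused whole. The fingers move at their own pace and stop on an object; "force" is the grip in N (left out, the last holds). Time passes only in rows, so rows that repeat a pose let the fingers close. It gives the time, the measured TCP pose, the force, the opening and the grip force at its end, in the units of the state.
- monitor.observe(): the state, without advancing time (a new reading comes with each control period).
- capture(name): name is "scene" or "top"; returns a dict with "frame" (420x560x3 uint8, blue, green, red), "intrinsics" (3x3 intrinsics, pixels), "R" (3x3) and "t" (3): a world point X has camera coordinates R X + t. Camera axes: x right, y down, z forward; pixel columns grow to the right and rows downward; lengths in m; the calibration is good to about 2 mm. A picture is of the moment at which its call begins. There is no depth.
- arm.hand_in(): hands the job in; it is judged then, once.
The state is a dict: "time_s": time; "qpos": joint angles; "qd": joint speeds; "joint_efforts": joint torques, N m; "tool_pos": TCP position; "ee_rot": TCP orientation; "contact_force": force on the tool from outside, world axes, zero at the start; "wrist_torque": the same for the moment, N m; "gripper_width": finger opening in m; "grasp_force": force on a finger pad.
Only numpy, scipy, OpenCV 4.12 (cv2) and the standard library are available. Lean on these libraries where they do the work, as an engineer would, in place of code of your own. Each camera call takes 0.05 s, during which the arm holds its last target. There are 200 camera calls.

### The job

Lay the breakfast tray: stand the mug in the middle of the saucer, the egg cup in the middle of the plate, and the sugar pot on the tray midway between plate and saucer with its knobbed lid seated on it; then the shaker straight behind the pot (on the side away from the robot, square to the tray), leaving about 25 mm clear between them. Everything stands upright and is set down gently, not dropped; leave the tumbler and the jam jar where they are.

Things in the scene. Friction and masses are not known exactly. Their poses are not given: they have to be found in the camera images.
- tray: blue plastic serving tray, 280 (its x) by 420 (its y) mm, fixed to the table, turned by at most 0.15 rad; origin at the centre of its underside. Its floor is 5 mm thick, its rim is 8 mm thick and stands 18 mm above the table. Its x axis points away from the robot (behind), y to the left. Plate and saucer are fixed on it at x = -20 mm, y = +115 and -115 mm in its frame, which is which varies; the pot belongs at x = -20 mm, y = 0, the shaker behind it at about x = 54 mm, y = 0
- plate: the larger white dish on the tray, 140 mm across, fixed; rim 14 mm above its underside, flat middle 92 mm across and 6 mm above its underside; origin at the centre of its underside, which lies on the tray's floor (5 mm above the table)
- saucer: the smaller white dish on the tray, 110 mm across, with a grey disc in its middle, fixed; rim 16 mm above its underside, flat middle 76 mm across and 6 mm above its underside; origin at the centre of its underside, which lies on the tray's floor (5 mm above the table)
- mug_mid (a point): white straight-sided mug, open upwards, 64 mm outer diameter, 90 mm tall, wall 4 mm, 0.26 kg; the handle sticks out to 61 mm from the axis on the mug's +y side, from 20 to 75 mm above the underside; grasp it across its x, near the top (30 mm below the rim or less, so that the gripper clears the rim). Point: on the axis, half-way up (45 mm above the underside); z up. It may face any way in the end
- pot_mid (a point): white sugar pot without handles, open upwards, 58 mm outer diameter, 50 mm tall, wall 4 mm, 0.15 kg. Point: on the axis, half-way up (25 mm above the underside); z up
- lid_knob (a point): white lid of the sugar pot, standing on its underside, knob up: a 58 mm disc 6 mm thick over a 40 mm locating boss 5 mm high (which drops into the pot's 50 mm mouth), and on top an upright cylindrical knob 18 mm in diameter and 24 mm tall; total height 35 mm, 0.07 kg. Point: the knob's centre, 23 mm above the lid's underside and 12 mm above the disc's top; seated, it is 43 mm above the pot's point. z up
- eggcup_mid (a point): white egg cup, 65 mm tall, 0.09 kg: foot 44 mm in diameter, 20 mm stem, and a hollow cup 48 mm in outer diameter with straight sides from 37 to 65 mm above the underside, where it is to be grasped. Point: on the axis, half-way up (32.5 mm above the underside); z up
- shaker_mid (a point): shaker: glass cylinder with pale filling and a domed steel cap, 40 mm in diameter, 85 mm tall (straight sides up to 78 mm), 0.12 kg. Point: on the axis, half-way up (42.5 mm above the underside); z up
- jar: bystander: closed jam jar with steel cap and paper label, 60 mm in diameter, 75 mm tall, loose among the things on the table; origin at the centre of its underside
- tumbler: bystander: clear open drinking glass, 56 mm in diameter, 100 mm tall, loose, at the tray's back on its left; origin at the centre of its underside
Mind the look-alikes: they are no part of the job. What is shaped like the saucer but blue or red is not meant.

How it is judged:
By the outcome, as a careful person would: the job done as asked, in the order asked, and still so for the second after the job is handed in, with the robot touching nothing.
It also fails if it takes over 141 s, if anything falls off the work surface, if the arm or the gripper's body presses on something with over 40 N, if the wrist force passes 120 N, or if a joint passes its speed limit or range.

## Working session

There is one attempt and no reset: what is moved stays moved. The work goes in short steps, Python scripts to look and compute and a tool call to move; the robot and the scene stay as the last step left them, time stands still between calls to the robot, and variables do not carry over. Pictures are saved under pics/ and viewed, at most 14 in all, crops included, and the job is handed in when it is done.

Besides the shell and the picture viewer there is one more tool, called by a JSON object that holds its "name" and its "arguments", one argument or row to a line. drive_tool: Moves the arm, as the interface text tells. Its arguments: {"type":"object","properties":{"motion":{"type":"array","items":{"type":"object","properties":{"rx":{"type":"number"},"ry":{"type":"number"},"rz":{"type":"number"},"x":{"type":"number"},"y":{"type":"number"},"z":{"type":"number"},"fingers":{"type":"number"}}}},"force":{"type":"number"}},"required":["motion"]}

```bash
mkdir -p pics; cat > h.py <<'E'
import numpy as np, cv2
from cell import monitor, capture, arm
def ray(c,u,v):
    d=c["R"].T@np.linalg.inv(c["intrinsics"])@np.array([u,v,1.]); return -c["R"].T@c["t"], d
def onz(c,u,v,z):
    o,d=ray(c,u,v); return o+d*(z-o[2])/d[2]
def proj(c,X):
    p=c["intrinsics"]@(c["R"]@np.array(X,float)+c["t"]); return p[:2]/p[2]
def load(n):
    import pickle; return pickle.load(open(n,'rb'))
E
python3 - <<'E'
from h import *
import pickle
for n in("scene","top"):
    c=capture(n); c={k:np.array(c[k]) for k in("frame","intrinsics","R","t")}
    pickle.dump(c,open(n+'.pkl','wb')); cv2.imwrite(f'pics/{n}0.png',c["frame"])
    print(n,c["intrinsics"].round(1).tolist(),(-c["R"].T@c["t"]).round(3),c["R"].round(2).tolist())
s=monitor.observe();print(s)
E
```

```text
scene [[442.5, 0.0, 273.5], [0.0, 442.5, 205.0], [0.0, 0.0, 1.0]] [1.234 0.356 0.757] [[-0.42, 0.91, 0.02], [0.57, 0.28, -0.77], [-0.71, -0.32, -0.63]]
top [[532.9, 0.0, 284.4], [0.0, 532.9, 219.5], [0.0, 0.0, 1.0]] [ 0.208 -0.005  1.511] [[-0.01, -1.0, -0.02], [-0.98, 0.02, -0.19], [0.19, 0.01, -0.98]]
{'time_s': 0.1, 'qpos': array([-1.42427079e+00,  3.81120848e-01,  1.29816652e+00, -2.48853575e-06,
        1.46366503e+00, -2.15262637e-01]), 'qd': array([ 9.88203099e-05, -3.10674225e-04, -2.75371743e-03,  5.32587610e-04,
        1.32258742e-03,  7.93385720e-04]), 'joint_efforts': array([ 3.97397293e-03, -4.49214363e+01, -2.31656849e+01, -1.59779593e-04,
        3.62483523e-03, -3.65595682e-06]), 'tool_pos': array([ 0.19464764, -0.51412023,  0.24178393]), 'ee_rot': array([[ 9.35265336e-01,  3.53947329e-01, -2.00971363e-04],
       [ 3.53947269e-01, -9.35264413e-01,  1.34480240e-03],
       [ 2.88027855e-04, -1.32888034e-03, -9.99999076e-01]]), 'contact_force': array([-0.86658865,  0.0153346 ,  0.23712089]), 'wrist_torque': array([ 0.0199864, -0.0058462,  0.0370458]), 'grasp_force': 0.0, 'gripper_width': 0.08521001398821149}
```

View pics/scene0.png

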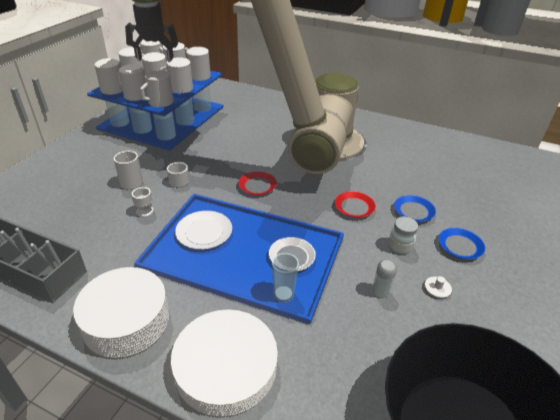

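View pics/top0.png

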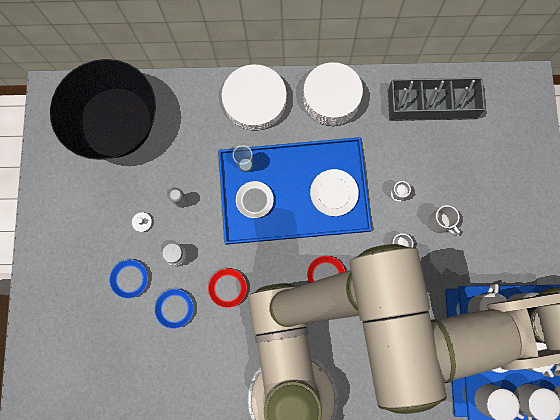

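The top view (up = +x, left = +y) shows:
- Shaker (177,196), lid (142,221) and jar (172,252) on the left.
- Saucer (255,199), plate (334,192) and tumbler (243,157).
- Egg cup (402,190), mug (448,219) and pot (403,243, partly under the arm) on the right.

The scene view shows the same things: mug (128,170), pot (177,175), egg cup (143,202), shaker (385,278) and lid (438,288).

```bash
python3 - <<'E'
from h import *
t=load('top.pkl');s=load('scene.pkl')
f=t["frame"];hsv=cv2.cvtColor(f,cv2.COLOR_BGR2HSV)
blue=((hsv[...,0]>105)&(hsv[...,0]<130)&(hsv[...,1]>120)).astype(np.uint8)
roi=np.zeros_like(blue);roi[130:250,210:380]=1
cs,_=cv2.findContours(blue*roi,0,1);c=max(cs,key=cv2.contourArea)
P=np.array([onz(t,*p,0.018)[:2] for p in cv2.convexHull(c)[:,0]],np.float32)
print('tray',cv2.minAreaRect(P*1000))
w=((hsv[...,1]<60)&(f.min(2)>120)).astype(np.uint8)
for n,(x,y) in dict(saucer=(255,199),plate=(334,192)).items():
    r=np.zeros_like(w);cv2.circle(r,(x,y),29,1,-1)
    cs,_=cv2.findContours(((blue==0)*r).astype(np.uint8),0,1);c=max(cs,key=cv2.contourArea)
    P=np.array([onz(t,*p,0.02)[:2] for p in c[:,0]],np.float32);print(n,[np.round(np.array(a)*1000,1) for a in cv2.minEnclosingCircle(P)],np.array(cv2.fitEllipse(P*1000)[0]).round(1))
def crop(f,x,y,a,k): return cv2.resize(f[y:y+a,x:x+a],None,fx=k,fy=k,interpolation=cv2.INTER_CUBIC)
A=np.hstack([crop(t["frame"],380,165,100,4),crop(t["frame"],110,180,100,4)])
cv2.imwrite('pics/ct.png',A)
B=np.hstack([crop(s["frame"],105,130,100,4),crop(s["frame"],362,213,100,4)])
cv2.imwrite('pics/cs.png',B)
E
```

```text
tray ((578.7796630859375, -12.284133911132812), (280.6548767089844, 419.7236022949219), 4.363382339477539)
saucer [array([552.2, 101. ]), np.float64(55.2)] [552.3 100.8]
plate [array([ 568.9, -128.5]), np.float64(70.0)] [ 569.  -128.6]
```

View pics/ct.png

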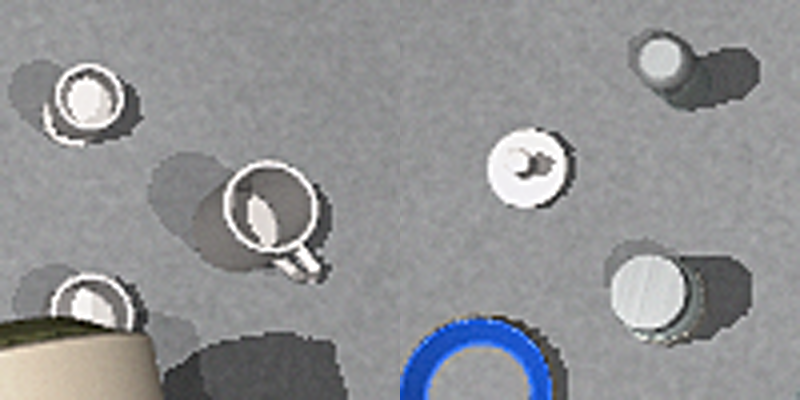

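View pics/cs.png

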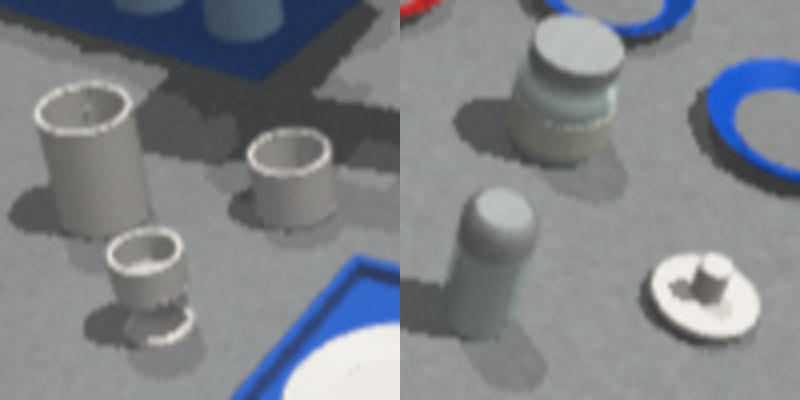

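The top crop (4x) shows these centres:
- Egg cup rim (90,97), mug rim (271,208) with the handle toward (312,268), and pot rim (93,314), half covered.
- On the right half: shaker cap (262,60) and lid disc (130,168).

The scene crop (4x) shows:
- Mug rim (84,108), pot rim (289,154) and egg cup rim (145,252).
- On the right half: shaker cap (105,212) and lid disc (304,296).

```bash
python3 - <<'E'
from h import *
t=load('top.pkl');s=load('scene.pkl')
def fit(c,x,y,a,h,thr,k=8):
    g=cv2.resize(c["frame"][y:y+a,x:x+a].min(2),None,fx=k,fy=k,interpolation=cv2.INTER_CUBIC)
    cs,_=cv2.findContours((g>thr).astype(np.uint8),0,1);q=max(cs,key=cv2.contourArea)
    q=cv2.convexHull(q)[:,0].astype(float);q=(q+.5)/k-.5+[x,y]
    P=np.array([onz(c,*p,h)[:2]*1000 for p in q],np.float32)
    (cx,cy),ax,_=cv2.fitEllipse(P);return np.round([cx,cy,*ax],1)
print('egg',fit(t,391,180,24,.065,165))
print('mug rim',fit(t,434,204,28,.090,165))
print('lid',fit(t,130,210,26,.011,165))
print('potS',fit(s,165,160,25,.050,160)); print('eggS',fit(s,130,186,22,.065,160)); print('mugS',fit(s,112,148,28,.09,160));print('lidS',fit(s,422,274,34,.011,150))
px=lambda x,y,X,Y:((X+.5)/4-.5+x,(Y+.5)/4-.5+y)
for n,h,T,S in [('mug',.09,px(380,165,271,208),px(105,130,84,108)),('egg',.065,px(380,165,90,97),px(105,130,145,252)),('pot',.05,px(380,165,93,314),px(105,130,289,154)),('shk',.085,px(110,180,262,60),px(362,213,105,212)),('lid',.011,px(110,180,130,168),px(362,213,304,296)),('knobtop',.035,px(110,180,116,161),px(362,213,315,263)),('handletip',.075,px(380,165,312,268),(0,0)),('jar',.075,px(110,180,249,291),px(362,213,178,45))]:
    print(n,(onz(t,*T,h)*1000).round(1)[:2],(onz(s,*S,h)*1000).round(1)[:2])
E
```

```text
egg [ 564.7 -313.8   48.    48.7]
mug rim [ 473.9 -430.8   63.8   82.9]
lid [493.2 427.5  57.9  59.4]
potS [ 420.9 -319.    33.9   49.4]
eggS [ 563.3 -313.8   48.8   51.5]
mugS [ 478.6 -436.5   48.8   64.2]
lidS [489.5 426.5  59.8  67.9]
mug [ 478.4 -426.9] [ 479.2 -426.1]
egg [ 563.8 -314.5] [ 565.3 -312.6]
pot [ 413.6 -311.4] [ 416.1 -308.6]
shk [553.2 314.4] [555.9 316.1]
lid [492.9 424.2] [494.8 425.8]
knobtop [493.6 427.5] [492.  425.2]
handletip [ 439.3 -456.1] [ -451.9 -2045.7]
jar [394.3 321.5] [395.2 322. ]
```

{"name": "drive_tool", "arguments": {
  "motion": [
    {"z": -40},
    {"z": -80},
    {"z": -110},
    {"x": 40,"y": 3,"z": -110,"rz": -4},
    {"x": 85,"y": 6,"z": -110,"rz": -8},
    {"x": 130,"y": 9,"z": -110,"rz": -12},
    {"x": 175,"y": 12,"z": -110,"rz": -17},
    {"x": 220,"y": 15,"z": -110,"rz": -17},
    {"x": 260,"y": 17,"z": -110,"rz": -17},
    {"x": 296.5,"y": 18.6,"z": -110,"rz": -17}
  ],
  "force": 30
}}

```text
invalid input at $.motion[0]: expected keys rx, ry, rz, x, y, z, fingers
```

{"name": "drive_tool", "arguments": {
  "motion": [
    {"rx": 0,"ry": 0,"rz": 0,"x": 0,"y": 0,"z": -40,"fingers": 85},
    {"rx": 0,"ry": 0,"rz": 0,"x": 0,"y": 0,"z": -80,"fingers": 85},
    {"rx": 0,"ry": 0,"rz": 0,"x": 0,"y": 0,"z": -110,"fingers": 85},
    {"rx": 0,"ry": 0,"rz": -4,"x": 40,"y": 3,"z": -110,"fingers": 85},
    {"rx": 0,"ry": 0,"rz": -8,"x": 85,"y": 6,"z": -110,"fingers": 85},
    {"rx": 0,"ry": 0,"rz": -12,"x": 130,"y": 9,"z": -110,"fingers": 85},
    {"rx": 0,"ry": 0,"rz": -17,"x": 175,"y": 12,"z": -110,"fingers": 85},
    {"rx": 0,"ry": 0,"rz": -17,"x": 220,"y": 15,"z": -110,"fingers": 85},
    {"rx": 0,"ry": 0,"rz": -17,"x": 260,"y": 17,"z": -110,"fingers": 85},
    {"rx": 0,"ry": 0,"rz": -17,"x": 296.5,"y": 18.6,"z": -110,"fingers": 85}
  ],
  "force": 30
}}

```text
time_s: 1.1
tool_pos: [0.4804, -0.4258, 0.3518]
ee_rot: [[0.79, 0.613, -0.001], [0.613, -0.79, 0.001], [0.0, -0.001, -1.0]]
contact_force: [-0.4, -0.9, -0.8]
gripper_width: 0.0851
grasp_force: 0.0
```

```bash
python3 - <<'E'
from h import *
import pickle
F=[]
for n in("scene","top"):
    c=capture(n); c={k:np.array(c[k]) for k in("frame","intrinsics","R","t")}
    pickle.dump(c,open(n+'1.pkl','wb')); F.append(c["frame"])
def crop(f,x,y,a,k): return cv2.resize(f[y:y+a,x:x+a],None,fx=k,fy=k,interpolation=cv2.INTER_CUBIC)
cv2.imwrite('pics/c2.png',np.hstack([crop(F[0],105,130,100,4),crop(F[1],380,165,100,4)]))
print(monitor.observe()["tool_pos"])
E
```

```text
[ 0.48197364 -0.42478063  0.35085718]
```

View pics/c2.png

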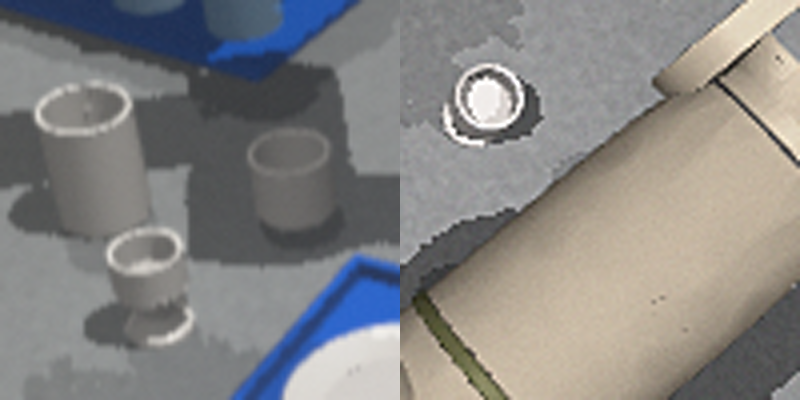

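The mug rim is still at (84,108) in the scene crop, the pot at (289,154) and the egg cup at (145,252). In the top crop the arm covers the mug and pot.

{"name": "drive_tool", "arguments": {
  "motion": [
    {"rx": 0,"ry": 0,"rz": 0,"x": 0,"y": 0,"z": 40,"fingers": 85},
    {"rx": 0,"ry": 0,"rz": 0,"x": 0,"y": 0,"z": 80,"fingers": 85},
    {"rx": 0,"ry": 0,"rz": 0,"x": 0,"y": 0,"z": 120,"fingers": 85},
    {"rx": 0,"ry": 0,"rz": 0,"x": 0,"y": 0,"z": 160,"fingers": 85},
    {"rx": 0,"ry": 0,"rz": 0,"x": 0,"y": 0,"z": 190,"fingers": 85},
    {"rx": 0,"ry": 0,"rz": 0,"x": 0,"y": 0,"z": 205,"fingers": 85},
    {"rx": 0,"ry": 0,"rz": 0,"x": 0,"y": 0,"z": 210,"fingers": 85},
    {"rx": 0,"ry": 0,"rz": 0,"x": 0,"y": 0,"z": 210,"fingers": 85},
    {"rx": 0,"ry": 0,"rz": 0,"x": 0,"y": 0,"z": 210,"fingers": 85}
  ]
}}

```text
time_s: 2.1
tool_pos: [0.4786, -0.4273, 0.1435]
ee_rot: [[0.791, 0.612, 0.001], [0.612, -0.791, -0.001], [-0.0, 0.002, -1.0]]
contact_force: [0.4, 0.1, 0.7]
gripper_width: 0.0847
grasp_force: 0.0
```

{"name": "drive_tool", "arguments": {
  "motion": [
    {"rx": 0,"ry": 0,"rz": 0,"x": 0,"y": 0,"z": 25,"fingers": 85},
    {"rx": 0,"ry": 0,"rz": 0,"x": 0,"y": 0,"z": 50,"fingers": 85},
    {"rx": 0,"ry": 0,"rz": 0,"x": 0,"y": 0,"z": 70,"fingers": 85},
    {"rx": 0,"ry": 0,"rz": 0,"x": 0,"y": 0,"z": 80,"fingers": 85},
    {"rx": 0,"ry": 0,"rz": 0,"x": 0,"y": 0,"z": 84,"fingers": 85},
    {"rx": 0,"ry": 0,"rz": 0,"x": 0,"y": 0,"z": 84,"fingers": 85},
    {"rx": 0,"ry": 0,"rz": 0,"x": 0,"y": 0,"z": 84,"fingers": 60},
    {"rx": 0,"ry": 0,"rz": 0,"x": 0,"y": 0,"z": 84,"fingers": 55},
    {"rx": 0,"ry": 0,"rz": 0,"x": 0,"y": 0,"z": 84,"fingers": 55},
    {"rx": 0,"ry": 0,"rz": 0,"x": 0,"y": 0,"z": 84,"fingers": 55}
  ],
  "force": 35
}}

```text
time_s: 3.1
tool_pos: [0.4788, -0.4272, 0.0597]
ee_rot: [[0.791, 0.612, 0.001], [0.612, -0.791, -0.002], [-0.0, 0.002, -1.0]]
contact_force: [-1.9, 1.4, 6.9]
gripper_width: 0.0625
grasp_force: 38.5
```

{"name": "drive_tool", "arguments": {
  "motion": [
    {"rx": 0,"ry": 0,"rz": 0,"x": 0,"y": 0,"z": -10,"fingers": 55},
    {"rx": 0,"ry": 0,"rz": 0,"x": 0,"y": 0,"z": -35,"fingers": 55},
    {"rx": 0,"ry": 0,"rz": 0,"x": 0,"y": 0,"z": -70,"fingers": 55},
    {"rx": 0,"ry": 0,"rz": 0,"x": 0,"y": 0,"z": -105,"fingers": 55},
    {"rx": 0,"ry": 0,"rz": 0,"x": 10,"y": -10,"z": -130,"fingers": 55},
    {"rx": 0,"ry": 0,"rz": 0,"x": 30,"y": -30,"z": -130,"fingers": 55},
    {"rx": 0,"ry": 0,"rz": 0,"x": 60,"y": -60,"z": -130,"fingers": 55},
    {"rx": 0,"ry": 0,"rz": 0,"x": 90,"y": -90,"z": -130,"fingers": 55},
    {"rx": 0,"ry": 0,"rz": 0,"x": 120,"y": -120,"z": -130,"fingers": 55},
    {"rx": 0,"ry": 0,"rz": 0,"x": 150,"y": -150,"z": -130,"fingers": 55}
  ]
}}

```text
time_s: 4.1
tool_pos: [0.5052, -0.2147, 0.1889]
ee_rot: [[0.791, 0.612, 0.0], [0.612, -0.791, -0.0], [0.0, 0.0, -1.0]]
contact_force: [1.0, -0.3, -1.9]
gripper_width: 0.0626
grasp_force: 39.3
```

{"name": "drive_tool", "arguments": {
  "motion": [
    {"rx": 0,"ry": 0,"rz": 5,"x": 30,"y": -30,"z": 0,"fingers": 55},
    {"rx": 0,"ry": 0,"rz": 10,"x": 60,"y": -60,"z": 0,"fingers": 55},
    {"rx": 0,"ry": 0,"rz": 15,"x": 90,"y": -90,"z": 0,"fingers": 55},
    {"rx": 0,"ry": 0,"rz": 20,"x": 120,"y": -120,"z": 0,"fingers": 55},
    {"rx": 0,"ry": 0,"rz": 25,"x": 150,"y": -145,"z": 0,"fingers": 55},
    {"rx": 0,"ry": 0,"rz": 30,"x": 180,"y": -170,"z": 0,"fingers": 55},
    {"rx": 0,"ry": 0,"rz": 34,"x": 205,"y": -195,"z": 0,"fingers": 55},
    {"rx": 0,"ry": 0,"rz": 37.7,"x": 222,"y": -212,"z": 0,"fingers": 55},
    {"rx": 0,"ry": 0,"rz": 37.7,"x": 231,"y": -222,"z": 0,"fingers": 55},
    {"rx": 0,"ry": 0,"rz": 37.7,"x": 231,"y": -222,"z": 0,"fingers": 55}
  ]
}}

```text
time_s: 5.1
tool_pos: [0.5521, 0.1016, 0.1885]
ee_rot: [[1.0, 0.004, 0.0], [0.004, -1.0, 0.0], [0.0, -0.0, -1.0]]
contact_force: [-0.4, -0.9, -2.1]
gripper_width: 0.0624
grasp_force: 39.3
```

```bash
cat >> h.py <<'E'
import pickle
def snap(tag,boxes,out):
    F={}
    for n in("scene","top"):
        c=capture(n); c={k:np.array(c[k]) for k in("frame","intrinsics","R","t")}
        pickle.dump(c,open(n+tag+'.pkl','wb')); F[n]=c["frame"]
    cv2.imwrite('pics/'+out,np.hstack([cv2.resize(F[n][y:y+a,x:x+a],(400,400),interpolation=cv2.INTER_CUBIC) for n,x,y,a in boxes]))
def px(x,y,a,X,Y):
    k=400/a; return ((X+.5)/k-.5+x,(Y+.5)/k-.5+y)
E
python3 - <<'E'
from h import *
snap('2',[('scene',240,170,100),('top',380,165,100)],'c3.png')
E
```

```text
(no output)
```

View pics/c3.png

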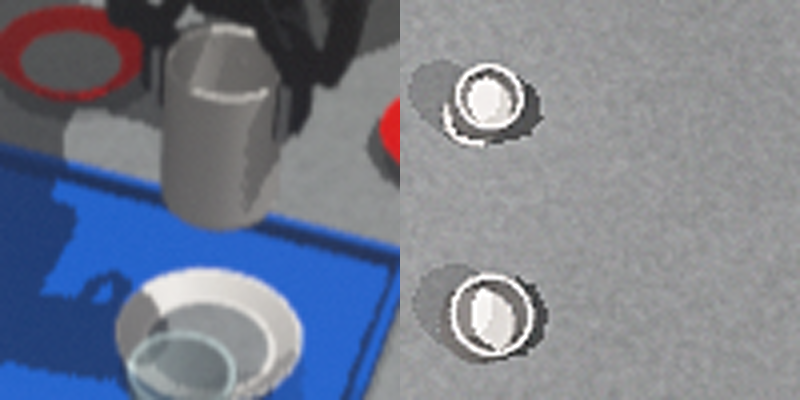

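{"name": "drive_tool", "arguments": {
  "motion": [
    {"rx": 0,"ry": 0,"rz": 0,"x": 0,"y": 0,"z": 25,"fingers": 55},
    {"rx": 0,"ry": 0,"rz": 0,"x": 0,"y": 0,"z": 55,"fingers": 55},
    {"rx": 0,"ry": 0,"rz": 0,"x": 0,"y": 0,"z": 80,"fingers": 55},
    {"rx": 0,"ry": 0,"rz": 0,"x": 0,"y": 0,"z": 98,"fingers": 55},
    {"rx": 0,"ry": 0,"rz": 0,"x": 0,"y": 0,"z": 106,"fingers": 55},
    {"rx": 0,"ry": 0,"rz": 0,"x": 0,"y": 0,"z": 110,"fingers": 55},
    {"rx": 0,"ry": 0,"rz": 0,"x": 0,"y": 0,"z": 112,"fingers": 55},
    {"rx": 0,"ry": 0,"rz": 0,"x": 0,"y": 0,"z": 112,"fingers": 55}
  ]
}}

```text
time_s: 6.0
tool_pos: [0.5526, 0.1003, 0.0769]
ee_rot: [[1.0, 0.0, 0.001], [0.0, -1.0, -0.0], [0.001, 0.0, -1.0]]
contact_force: [-0.9, 0.1, -3.8]
gripper_width: 0.0624
grasp_force: 39.3
```

The mug hangs upright over the saucer (scene crop (220,130)) with its handle toward the robot. In the top crop the pot rim is at (91,315) and the egg cup rim at (89,97).

{"name": "drive_tool", "arguments": {
  "motion": [
    {"rx": 0,"ry": 0,"rz": 0,"x": 0,"y": 0,"z": 1.5,"fingers": 55},
    {"rx": 0,"ry": 0,"rz": 0,"x": 0,"y": 0,"z": 3,"fingers": 55},
    {"rx": 0,"ry": 0,"rz": 0,"x": 0,"y": 0,"z": 4,"fingers": 55},
    {"rx": 0,"ry": 0,"rz": 0,"x": 0,"y": 0,"z": 5,"fingers": 55},
    {"rx": 0,"ry": 0,"rz": 0,"x": 0,"y": 0,"z": 6,"fingers": 55},
    {"rx": 0,"ry": 0,"rz": 0,"x": 0,"y": 0,"z": 6,"fingers": 55},
    {"rx": 0,"ry": 0,"rz": 0,"x": 0,"y": 0,"z": 6,"fingers": 55}
  ]
}}

```text
time_s: 6.7
tool_pos: [0.5524, 0.1006, 0.0708]
ee_rot: [[1.0, 0.001, 0.001], [0.001, -1.0, -0.0], [0.001, 0.0, -1.0]]
contact_force: [-1.4, 0.3, 4.5]
gripper_width: 0.0627
grasp_force: 39.6
```

```bash
python3 - <<'E'
from h import *
t=load('top2.pkl')
for k in (8,):
  for n,x,y,a,h in (('pot',390,231,26,.05),('egg',391,180,24,.065)):
    g=cv2.resize(t["frame"][y:y+a,x:x+a].min(2),None,fx=k,fy=k,interpolation=cv2.INTER_CUBIC)
    cs,_=cv2.findContours((g>165).astype(np.uint8),0,1);q=cv2.convexHull(max(cs,key=cv2.contourArea))[:,0]
    P=np.array([onz(t,*((p+.5)/k-.5+[x,y]),h)[:2]*1000 for p in q],np.float32);print(n,cv2.fitEllipse(P))
print('pot manual',onz(t,*px(380,165,100,91.5,315.5),.05),'tumbler',onz(t,243,153,.1))
E
```

```text
pot ((413.79766845703125, -309.9399108886719), (57.8806037902832, 59.00835418701172), 71.55715942382812)
egg ((564.7635498046875, -313.7763977050781), (47.9954719543457, 48.840904235839844), 68.56432342529297)
pot manual [ 0.41258596 -0.31032688  0.05      ] tumbler [0.66461234 0.12579116 0.1       ]
```

{"name": "drive_tool", "arguments": {
  "motion": [
    {"rx": 0,"ry": 0,"rz": 0,"x": 0,"y": 0,"z": 0,"fingers": 67},
    {"rx": 0,"ry": 0,"rz": 0,"x": 0,"y": 0,"z": 0,"fingers": 75},
    {"rx": 0,"ry": 0,"rz": 0,"x": 0,"y": 0,"z": 0,"fingers": 85},
    {"rx": 0,"ry": 0,"rz": 0,"x": 0,"y": 0,"z": 0,"fingers": 85},
    {"rx": 0,"ry": 0,"rz": 0,"x": 0,"y": 0,"z": -10,"fingers": 85},
    {"rx": 0,"ry": 0,"rz": 0,"x": 0,"y": 0,"z": -35,"fingers": 85},
    {"rx": 0,"ry": 0,"rz": 0,"x": 0,"y": 0,"z": -70,"fingers": 85},
    {"rx": 0,"ry": 0,"rz": 0,"x": 0,"y": 0,"z": -110,"fingers": 85},
    {"rx": 0,"ry": 0,"rz": 0,"x": 0,"y": 0,"z": -130,"fingers": 85},
    {"rx": 0,"ry": 0,"rz": 0,"x": 0,"y": 0,"z": -130,"fingers": 85}
  ]
}}

```text
time_s: 7.7
tool_pos: [0.5533, 0.1006, 0.2041]
ee_rot: [[1.0, 0.001, 0.007], [0.001, -1.0, -0.0], [0.007, 0.0, -1.0]]
contact_force: [0.5, 0.1, 0.5]
gripper_width: 0.0849
grasp_force: 0.0
```

{"name": "drive_tool", "arguments": {
  "motion": [
    {"rx": 0,"ry": 0,"rz": 0,"x": 2,"y": 25,"z": 0,"fingers": 85},
    {"rx": 0,"ry": 0,"rz": 0,"x": 3,"y": 70,"z": 0,"fingers": 85},
    {"rx": 0,"ry": 0,"rz": 0,"x": 5,"y": 120,"z": 0,"fingers": 85},
    {"rx": 0,"ry": 0,"rz": 0,"x": 6,"y": 170,"z": 0,"fingers": 85},
    {"rx": 0,"ry": 0,"rz": 0,"x": 8,"y": 220,"z": 0,"fingers": 85},
    {"rx": 0,"ry": 0,"rz": 0,"x": 9,"y": 270,"z": 0,"fingers": 85},
    {"rx": 0,"ry": 0,"rz": 0,"x": 10,"y": 320,"z": 0,"fingers": 85},
    {"rx": 0,"ry": 0,"rz": 0,"x": 11,"y": 365,"z": 0,"fingers": 85},
    {"rx": 0,"ry": 0,"rz": 0,"x": 12.5,"y": 400,"z": 0,"fingers": 85},
    {"rx": 0,"ry": 0,"rz": 0,"x": 12.5,"y": 414.5,"z": 0,"fingers": 85}
  ]
}}

```text
time_s: 8.7
tool_pos: [0.5642, -0.3169, 0.1989]
ee_rot: [[1.0, -0.002, -0.002], [-0.002, -1.0, 0.001], [-0.002, -0.001, -1.0]]
contact_force: [0.1, 0.6, 0.1]
gripper_width: 0.085
grasp_force: 0.0
```

```bash
python3 - <<'E'
from h import *
snap('3',[('scene',240,170,100),('top',215,140,100)],'c4.png')
print(monitor.observe()["tool_pos"])
E
```

```text
[ 0.56443978 -0.31517728  0.19914372]
```

View pics/c4.png

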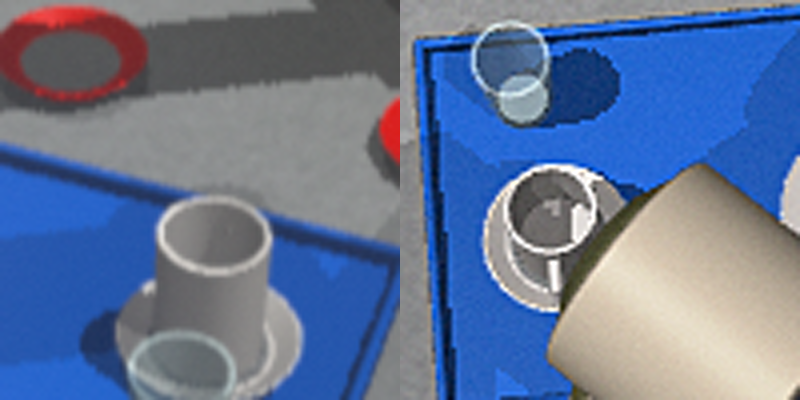

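The mug stands on the saucer, with its rim at (151,209) in the top crop and (214,235) in the scene crop, handle toward the robot. The tumbler is untouched.

```bash
python3 - <<'E'
from h import *
t=load('top3.pkl');s=load('scene3.pkl')
print(onz(t,*px(215,140,100,151.5,209),.101)*1000,onz(s,*px(240,170,100,214.5,235),.101)*1000)
E
```

```text
[553.45840643  99.64305379 101.        ] [554.30854162 101.23301163 101.        ]
```

{"name": "drive_tool", "arguments": {
  "motion": [
    {"rx": 0,"ry": 0,"rz": 0,"x": 0,"y": 0,"z": 40,"fingers": 85},
    {"rx": 0,"ry": 0,"rz": 0,"x": 0,"y": 0,"z": 75,"fingers": 75},
    {"rx": 0,"ry": 0,"rz": 0,"x": 0,"y": 0,"z": 105,"fingers": 75},
    {"rx": 0,"ry": 0,"rz": 0,"x": 0,"y": 0,"z": 130,"fingers": 75},
    {"rx": 0,"ry": 0,"rz": 0,"x": 0,"y": 0,"z": 148,"fingers": 75},
    {"rx": 0,"ry": 0,"rz": 0,"x": 0,"y": 0,"z": 156,"fingers": 75},
    {"rx": 0,"ry": 0,"rz": 0,"x": 0,"y": 0,"z": 156,"fingers": 75},
    {"rx": 0,"ry": 0,"rz": 0,"x": 0,"y": 0,"z": 156,"fingers": 55},
    {"rx": 0,"ry": 0,"rz": 0,"x": 0,"y": 0,"z": 156,"fingers": 40},
    {"rx": 0,"ry": 0,"rz": 0,"x": 0,"y": 0,"z": 156,"fingers": 40}
  ],
  "force": 25
}}

```text
time_s: 9.8
tool_pos: [0.5655, -0.3139, 0.0458]
ee_rot: [[1.0, 0.001, 0.002], [0.001, -1.0, -0.001], [0.002, 0.001, -1.0]]
contact_force: [-0.4, 2.5, 6.7]
gripper_width: 0.0482
grasp_force: 25.9
```

{"name": "drive_tool", "arguments": {
  "motion": [
    {"rx": 0,"ry": 0,"rz": 0,"x": 0,"y": 0,"z": -10,"fingers": 40},
    {"rx": 0,"ry": 0,"rz": 0,"x": 0,"y": 0,"z": -40,"fingers": 40},
    {"rx": 0,"ry": 0,"rz": 0,"x": 0,"y": -10,"z": -65,"fingers": 40},
    {"rx": 0,"ry": 0,"rz": 0,"x": 1,"y": -40,"z": -80,"fingers": 40},
    {"rx": 0,"ry": 0,"rz": 0,"x": 2,"y": -80,"z": -80,"fingers": 40},
    {"rx": 0,"ry": 0,"rz": 0,"x": 3,"y": -120,"z": -80,"fingers": 40},
    {"rx": 0,"ry": 0,"rz": 0,"x": 4,"y": -155,"z": -80,"fingers": 40},
    {"rx": 0,"ry": 0,"rz": 0,"x": 4,"y": -178,"z": -75,"fingers": 40},
    {"rx": 0,"ry": 0,"rz": 0,"x": 4.3,"y": -185,"z": -60,"fingers": 40},
    {"rx": 0,"ry": 0,"rz": 0,"x": 4.3,"y": -185,"z": -40,"fingers": 40}
  ]
}}

```text
time_s: 10.8
tool_pos: [0.5697, -0.1279, 0.0855]
ee_rot: [[1.0, 0.002, 0.003], [0.002, -1.0, -0.001], [0.003, 0.001, -1.0]]
contact_force: [1.3, -0.1, -0.5]
gripper_width: 0.0483
grasp_force: 26.1
```

{"name": "drive_tool", "arguments": {
  "motion": [
    {"rx": 0,"ry": 0,"rz": 0,"x": 0,"y": 0,"z": 12,"fingers": 40},
    {"rx": 0,"ry": 0,"rz": 0,"x": 0,"y": 0,"z": 20,"fingers": 40},
    {"rx": 0,"ry": 0,"rz": 0,"x": 0,"y": 0,"z": 24,"fingers": 40},
    {"rx": 0,"ry": 0,"rz": 0,"x": 0,"y": 0,"z": 25.5,"fingers": 40},
    {"rx": 0,"ry": 0,"rz": 0,"x": 0,"y": 0,"z": 27,"fingers": 40},
    {"rx": 0,"ry": 0,"rz": 0,"x": 0,"y": 0,"z": 28,"fingers": 40},
    {"rx": 0,"ry": 0,"rz": 0,"x": 0,"y": 0,"z": 28.7,"fingers": 40},
    {"rx": 0,"ry": 0,"rz": 0,"x": 0,"y": 0,"z": 28.7,"fingers": 40}
  ]
}}

```text
time_s: 11.6
tool_pos: [0.5694, -0.1292, 0.0568]
ee_rot: [[1.0, 0.0, 0.001], [0.0, -1.0, -0.001], [0.001, 0.001, -1.0]]
contact_force: [-3.0, 0.9, 6.3]
gripper_width: 0.0479
grasp_force: 26.7
```

{"name": "drive_tool", "arguments": {
  "motion": [
    {"rx": 0,"ry": 0,"rz": 0,"x": 0,"y": 0,"z": 0,"fingers": 52},
    {"rx": 0,"ry": 0,"rz": 0,"x": 0,"y": 0,"z": 0,"fingers": 60},
    {"rx": 0,"ry": 0,"rz": 0,"x": 0,"y": 0,"z": 0,"fingers": 75},
    {"rx": 0,"ry": 0,"rz": 0,"x": 0,"y": 0,"z": 0,"fingers": 75},
    {"rx": 0,"ry": 0,"rz": 0,"x": 0,"y": 0,"z": -10,"fingers": 75},
    {"rx": 0,"ry": 0,"rz": 0,"x": 0,"y": 0,"z": -35,"fingers": 80},
    {"rx": 0,"ry": 0,"rz": 0,"x": 0,"y": 0,"z": -70,"fingers": 85},
    {"rx": 0,"ry": 0,"rz": 0,"x": -10,"y": 20,"z": -90,"fingers": 85},
    {"rx": 0,"ry": 0,"rz": 0,"x": -35,"y": 50,"z": -90,"fingers": 85},
    {"rx": 0,"ry": 0,"rz": 0,"x": -70,"y": 85,"z": -90,"fingers": 85}
  ]
}}

```text
time_s: 12.6
tool_pos: [0.4994, -0.2145, 0.147]
ee_rot: [[1.0, 0.003, 0.003], [0.003, -1.0, -0.002], [0.003, 0.002, -1.0]]
contact_force: [-0.3, -2.0, -0.2]
gripper_width: 0.0851
grasp_force: 0.0
```

{"name": "drive_tool", "arguments": {
  "motion": [
    {"rx": 0,"ry": 0,"rz": 0,"x": -35,"y": 40,"z": 0,"fingers": 85},
    {"rx": 0,"ry": 0,"rz": 0,"x": -65,"y": 74,"z": 0,"fingers": 85},
    {"rx": 0,"ry": 0,"rz": 0,"x": -85.3,"y": 96.5,"z": 0,"fingers": 85},
    {"rx": 0,"ry": 0,"rz": 0,"x": -85.3,"y": 96.5,"z": 0,"fingers": 85},
    {"rx": 0,"ry": 0,"rz": 0,"x": -85.3,"y": 96.5,"z": 25,"fingers": 85},
    {"rx": 0,"ry": 0,"rz": 0,"x": -85.3,"y": 96.5,"z": 55,"fingers": 85},
    {"rx": 0,"ry": 0,"rz": 0,"x": -85.3,"y": 96.5,"z": 85,"fingers": 85},
    {"rx": 0,"ry": 0,"rz": 0,"x": -85.3,"y": 96.5,"z": 105,"fingers": 85},
    {"rx": 0,"ry": 0,"rz": 0,"x": -85.3,"y": 96.5,"z": 113,"fingers": 85},
    {"rx": 0,"ry": 0,"rz": 0,"x": -85.3,"y": 96.5,"z": 113,"fingers": 85}
  ]
}}

```text
time_s: 13.6
tool_pos: [0.4142, -0.3101, 0.0324]
ee_rot: [[1.0, 0.001, -0.001], [0.001, -1.0, 0.001], [-0.001, -0.001, -1.0]]
contact_force: [-0.1, 0.2, -0.3]
gripper_width: 0.0848
grasp_force: 0.0
```

{"name": "drive_tool", "arguments": {
  "motion": [
    {"rx": 0,"ry": 0,"rz": 0,"x": 0,"y": 0,"z": 0,"fingers": 70},
    {"rx": 0,"ry": 0,"rz": 0,"x": 0,"y": 0,"z": 0,"fingers": 50},
    {"rx": 0,"ry": 0,"rz": 0,"x": 0,"y": 0,"z": 0,"fingers": 50},
    {"rx": 0,"ry": 0,"rz": 0,"x": 0,"y": 0,"z": 0,"fingers": 50}
  ],
  "force": 30
}}

```text
time_s: 14.0
tool_pos: [0.4145, -0.311, 0.0339]
ee_rot: [[1.0, 0.001, 0.002], [0.001, -1.0, -0.002], [0.002, 0.002, -1.0]]
contact_force: [-0.2, 1.3, 6.9]
gripper_width: 0.0556
grasp_force: 32.4
```

{"name": "drive_tool", "arguments": {
  "motion": [
    {"rx": 0,"ry": 0,"rz": 0,"x": 0,"y": 0,"z": -10,"fingers": 50},
    {"rx": 0,"ry": 0,"rz": 0,"x": 0,"y": 0,"z": -40,"fingers": 50},
    {"rx": 0,"ry": 0,"rz": 0,"x": 0,"y": 0,"z": -80,"fingers": 50},
    {"rx": 0,"ry": 0,"rz": 0,"x": 5,"y": -10,"z": -110,"fingers": 50},
    {"rx": 0,"ry": 0,"rz": 0,"x": 20,"y": -40,"z": -110,"fingers": 50},
    {"rx": 0,"ry": 0,"rz": 0,"x": 40,"y": -80,"z": -110,"fingers": 50},
    {"rx": 0,"ry": 0,"rz": 0,"x": 60,"y": -120,"z": -110,"fingers": 50},
    {"rx": 0,"ry": 0,"rz": 0,"x": 80,"y": -160,"z": -110,"fingers": 50},
    {"rx": 0,"ry": 0,"rz": 0,"x": 100,"y": -200,"z": -110,"fingers": 50},
    {"rx": 0,"ry": 0,"rz": 0,"x": 120,"y": -240,"z": -110,"fingers": 50}
  ]
}}

```text
time_s: 15.0
tool_pos: [0.5343, -0.0687, 0.1435]
ee_rot: [[1.0, 0.0, 0.001], [0.0, -1.0, -0.0], [0.001, 0.0, -1.0]]
contact_force: [0.6, -0.8, -1.7]
gripper_width: 0.0558
grasp_force: 32.6
```

{"name": "drive_tool", "arguments": {
  "motion": [
    {"rx": 0,"ry": 0,"rz": 0,"x": 17,"y": -37,"z": 0,"fingers": 50},
    {"rx": 0,"ry": 0,"rz": 0,"x": 26.7,"y": -56.3,"z": 0,"fingers": 50},
    {"rx": 0,"ry": 0,"rz": 0,"x": 26.7,"y": -56.3,"z": 10,"fingers": 50},
    {"rx": 0,"ry": 0,"rz": 0,"x": 26.7,"y": -56.3,"z": 35,"fingers": 50},
    {"rx": 0,"ry": 0,"rz": 0,"x": 26.7,"y": -56.3,"z": 60,"fingers": 50},
    {"rx": 0,"ry": 0,"rz": 0,"x": 26.7,"y": -56.3,"z": 80,"fingers": 50},
    {"rx": 0,"ry": 0,"rz": 0,"x": 26.7,"y": -56.3,"z": 92,"fingers": 50},
    {"rx": 0,"ry": 0,"rz": 0,"x": 26.7,"y": -56.3,"z": 98,"fingers": 50},
    {"rx": 0,"ry": 0,"rz": 0,"x": 26.7,"y": -56.3,"z": 98,"fingers": 50}
  ]
}}

```text
time_s: 15.9
tool_pos: [0.5603, -0.0145, 0.0445]
ee_rot: [[1.0, 0.0, -0.001], [0.0, -1.0, 0.0], [-0.001, -0.0, -1.0]]
contact_force: [1.2, 0.9, -2.2]
gripper_width: 0.0554
grasp_force: 32.6
```

{"name": "drive_tool", "arguments": {
  "motion": [
    {"rx": 0,"ry": 0,"rz": 0,"x": 0,"y": 0,"z": 2.5,"fingers": 50},
    {"rx": 0,"ry": 0,"rz": 0,"x": 0,"y": 0,"z": 4,"fingers": 50},
    {"rx": 0,"ry": 0,"rz": 0,"x": 0,"y": 0,"z": 5.2,"fingers": 50},
    {"rx": 0,"ry": 0,"rz": 0,"x": 0,"y": 0,"z": 6.2,"fingers": 50},
    {"rx": 0,"ry": 0,"rz": 0,"x": 0,"y": 0,"z": 7,"fingers": 50},
    {"rx": 0,"ry": 0,"rz": 0,"x": 0,"y": 0,"z": 7,"fingers": 50},
    {"rx": 0,"ry": 0,"rz": 0,"x": 0,"y": 0,"z": 7,"fingers": 50}
  ]
}}

```text
time_s: 16.6
tool_pos: [0.5607, -0.0141, 0.0389]
ee_rot: [[1.0, 0.001, 0.001], [0.001, -1.0, -0.0], [0.001, 0.0, -1.0]]
contact_force: [-2.8, 0.5, 8.9]
gripper_width: 0.0555
grasp_force: 33.8
```

{"name": "drive_tool", "arguments": {
  "motion": [
    {"rx": 0,"ry": 0,"rz": 0,"x": 0,"y": 0,"z": 0,"fingers": 60},
    {"rx": 0,"ry": 0,"rz": 0,"x": 0,"y": 0,"z": 0,"fingers": 68},
    {"rx": 0,"ry": 0,"rz": 0,"x": 0,"y": 0,"z": 0,"fingers": 77},
    {"rx": 0,"ry": 0,"rz": 0,"x": 0,"y": 0,"z": 0,"fingers": 77},
    {"rx": 0,"ry": 0,"rz": 0,"x": 0,"y": 0,"z": -10,"fingers": 77},
    {"rx": 0,"ry": 0,"rz": 0,"x": 0,"y": 0,"z": -40,"fingers": 77},
    {"rx": 0,"ry": 0,"rz": 0,"x": 0,"y": 0,"z": -80,"fingers": 77},
    {"rx": 0,"ry": 0,"rz": 0,"x": 0,"y": 0,"z": -120,"fingers": 77},
    {"rx": 0,"ry": 0,"rz": 0,"x": 0,"y": 0,"z": -150,"fingers": 60},
    {"rx": 0,"ry": 0,"rz": 0,"x": 0,"y": 0,"z": -150,"fingers": 50}
  ]
}}

```text
time_s: 17.6
tool_pos: [0.562, -0.0144, 0.1927]
ee_rot: [[1.0, 0.001, 0.009], [0.001, -1.0, -0.002], [0.009, 0.002, -1.0]]
contact_force: [1.2, 0.0, -0.3]
gripper_width: 0.0505
grasp_force: 0.0
```

{"name": "drive_tool", "arguments": {
  "motion": [
    {"rx": 0,"ry": 0,"rz": 0,"x": -4,"y": -25,"z": 0,"fingers": 45},
    {"rx": 0,"ry": 0,"rz": 0,"x": -11,"y": -70,"z": 0,"fingers": 45},
    {"rx": 0,"ry": 0,"rz": 0,"x": -18,"y": -120,"z": 0,"fingers": 45},
    {"rx": 0,"ry": 0,"rz": 0,"x": -26,"y": -170,"z": 0,"fingers": 45},
    {"rx": 0,"ry": 0,"rz": 0,"x": -34,"y": -220,"z": 0,"fingers": 45},
    {"rx": 0,"ry": 0,"rz": 0,"x": -42,"y": -270,"z": 0,"fingers": 45},
    {"rx": 0,"ry": 0,"rz": 0,"x": -49,"y": -320,"z": 0,"fingers": 45},
    {"rx": 0,"ry": 0,"rz": 0,"x": -57,"y": -370,"z": 0,"fingers": 45},
    {"rx": 0,"ry": 0,"rz": 0,"x": -63,"y": -412,"z": 0,"fingers": 45},
    {"rx": 0,"ry": 0,"rz": 0,"x": -67.3,"y": -440,"z": 0,"fingers": 45}
  ]
}}

```text
time_s: 18.6
tool_pos: [0.4915, 0.4287, 0.1869]
ee_rot: [[1.0, 0.003, -0.001], [0.003, -1.0, -0.0], [-0.001, 0.0, -1.0]]
contact_force: [-0.4, -0.1, 0.5]
gripper_width: 0.045
grasp_force: 0.0
```

```bash
python3 - <<'E'
from h import *
snap('4',[('scene',170,180,150),('top',230,130,150)],'c5.png')
print(monitor.observe()["tool_pos"],monitor.observe()["qpos"])
E
```

```text
[0.49134706 0.42886665 0.1866235 ] [5.36213164e-01 6.01496030e-01 1.07610877e+00 6.26149791e-04
 1.46506447e+00 2.10223638e+00]
```

View pics/c5.png

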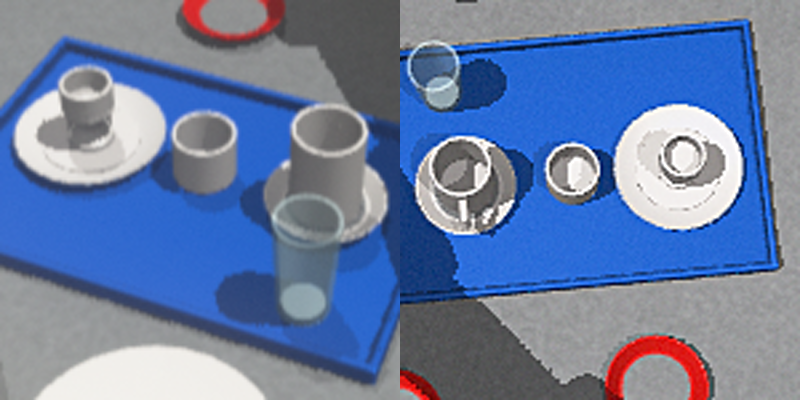

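The mug, pot and egg cup all stand upright. Rims in the top crop: mug (62,168), pot (172,169), egg cup (283,157). Rims in the scene crop: mug (329,131), pot (205,133), egg cup (86,83).

```bash
python3 - <<'E'
from h import *
t=load('top4.pkl');s=load('scene4.pkl')
for n,h,T,S in [('mug',.101,(62,168),(329,131)),('egg',.076,(283,157),(86,83)),('pot',.055,(172.5,169),(205,133))]:
    print(n,(onz(t,*px(230,130,150,*T),h)*1000).round(1)[:2],(onz(s,*px(170,180,150,*S),h)*1000).round(1)[:2])
E
```

```text
mug [551.2  98.5] [555.8 101.4]
egg [ 565.1 -129.3] [ 568.2 -128.3]
pot [559.3 -14.6] [559.3 -13.3]
```

{"name": "drive_tool", "arguments": {
  "motion": [
    {"rx": 0,"ry": 0,"rz": 0,"x": 0,"y": 0,"z": 30,"fingers": 45},
    {"rx": 0,"ry": 0,"rz": 0,"x": 0,"y": 0,"z": 70,"fingers": 45},
    {"rx": 0,"ry": 0,"rz": 0,"x": 0,"y": 0,"z": 105,"fingers": 45},
    {"rx": 0,"ry": 0,"rz": 0,"x": 0,"y": 0,"z": 130,"fingers": 45},
    {"rx": 0,"ry": 0,"rz": 0,"x": 0,"y": 0,"z": 145,"fingers": 45},
    {"rx": 0,"ry": 0,"rz": 0,"x": 0,"y": 0,"z": 150,"fingers": 45},
    {"rx": 0,"ry": 0,"rz": 0,"x": 0,"y": 0,"z": 150,"fingers": 35},
    {"rx": 0,"ry": 0,"rz": 0,"x": 0,"y": 0,"z": 150,"fingers": 35}
  ]
}}

```text
time_s: 19.5
tool_pos: [0.4935, 0.4257, 0.0387]
ee_rot: [[1.0, 0.0, 0.001], [0.0, -1.0, 0.001], [0.001, -0.001, -1.0]]
contact_force: [-0.6, 0.2, 0.2]
gripper_width: 0.0351
grasp_force: 0.0
```

{"name": "drive_tool", "arguments": {
  "motion": [
    {"rx": 0,"ry": 0,"rz": 0,"x": 0,"y": 0,"z": 5,"fingers": 35},
    {"rx": 0,"ry": 0,"rz": 0,"x": 0,"y": 0,"z": 9,"fingers": 35},
    {"rx": 0,"ry": 0,"rz": 0,"x": 0,"y": 0,"z": 11,"fingers": 35},
    {"rx": 0,"ry": 0,"rz": 0,"x": 0,"y": 0,"z": 11,"fingers": 30},
    {"rx": 0,"ry": 0,"rz": 0,"x": 0,"y": 0,"z": 11,"fingers": 20},
    {"rx": 0,"ry": 0,"rz": 0,"x": 0,"y": 0,"z": 11,"fingers": 10},
    {"rx": 0,"ry": 0,"rz": 0,"x": 0,"y": 0,"z": 11,"fingers": 10},
    {"rx": 0,"ry": 0,"rz": 0,"x": 0,"y": 0,"z": 11,"fingers": 10}
  ],
  "force": 25
}}

```text
time_s: 20.3
tool_pos: [0.4931, 0.4259, 0.0268]
ee_rot: [[1.0, 0.001, 0.0], [0.001, -1.0, 0.0], [0.0, -0.0, -1.0]]
contact_force: [0.2, -0.1, 2.3]
gripper_width: 0.0169
grasp_force: 24.6
```

{"name": "drive_tool", "arguments": {
  "motion": [
    {"rx": 0,"ry": 0,"rz": 0,"x": 0,"y": 0,"z": -10,"fingers": 10},
    {"rx": 0,"ry": 0,"rz": 0,"x": 0,"y": 0,"z": -40,"fingers": 10},
    {"rx": 0,"ry": 0,"rz": 0,"x": 0,"y": 0,"z": -80,"fingers": 10},
    {"rx": 0,"ry": 0,"rz": 0,"x": 0,"y": 0,"z": -120,"fingers": 10},
    {"rx": 0,"ry": 0,"rz": 0,"x": 3,"y": 20,"z": -145,"fingers": 10},
    {"rx": 0,"ry": 0,"rz": 0,"x": 9,"y": 60,"z": -145,"fingers": 10},
    {"rx": 0,"ry": 0,"rz": 0,"x": 15,"y": 100,"z": -145,"fingers": 10},
    {"rx": 0,"ry": 0,"rz": 0,"x": 21,"y": 140,"z": -145,"fingers": 10},
    {"rx": 0,"ry": 0,"rz": 0,"x": 27,"y": 180,"z": -145,"fingers": 10},
    {"rx": 0,"ry": 0,"rz": 0,"x": 33,"y": 220,"z": -145,"fingers": 10}
  ]
}}

```text
time_s: 21.3
tool_pos: [0.526, 0.2042, 0.1724]
ee_rot: [[1.0, 0.001, 0.001], [0.001, -1.0, 0.0], [0.001, -0.0, -1.0]]
contact_force: [0.2, -0.7, -0.5]
gripper_width: 0.0165
grasp_force: 24.6
```

{"name": "drive_tool", "arguments": {
  "motion": [
    {"rx": 0,"ry": 0,"rz": 0,"x": 6,"y": 40,"z": 0,"fingers": 10},
    {"rx": 0,"ry": 0,"rz": 0,"x": 12,"y": 80,"z": 0,"fingers": 10},
    {"rx": 0,"ry": 0,"rz": 0,"x": 18,"y": 120,"z": 0,"fingers": 10},
    {"rx": 0,"ry": 0,"rz": 0,"x": 24,"y": 160,"z": 0,"fingers": 10},
    {"rx": 0,"ry": 0,"rz": 0,"x": 30,"y": 195,"z": 0,"fingers": 10},
    {"rx": 0,"ry": 0,"rz": 0,"x": 34,"y": 220,"z": 20,"fingers": 10},
    {"rx": 0,"ry": 0,"rz": 0,"x": 34,"y": 220,"z": 45,"fingers": 10},
    {"rx": 0,"ry": 0,"rz": 0,"x": 34,"y": 220,"z": 63,"fingers": 10},
    {"rx": 0,"ry": 0,"rz": 0,"x": 34,"y": 220,"z": 70,"fingers": 10},
    {"rx": 0,"ry": 0,"rz": 0,"x": 34,"y": 220,"z": 70,"fingers": 10}
  ]
}}

```text
time_s: 22.3
tool_pos: [0.56, -0.014, 0.1015]
ee_rot: [[1.0, 0.001, -0.001], [0.001, -1.0, 0.0], [-0.001, -0.0, -1.0]]
contact_force: [-0.3, -0.3, -0.5]
gripper_width: 0.017
grasp_force: 24.6
```

```bash
python3 - <<'E'
from h import *
snap('5',[('scene',205,180,80),('top',255,150,80)],'c6.png')
print(monitor.observe()["tool_pos"])
E
```

```text
[ 0.56066832 -0.01406085  0.10270759]
```

View pics/c6.png

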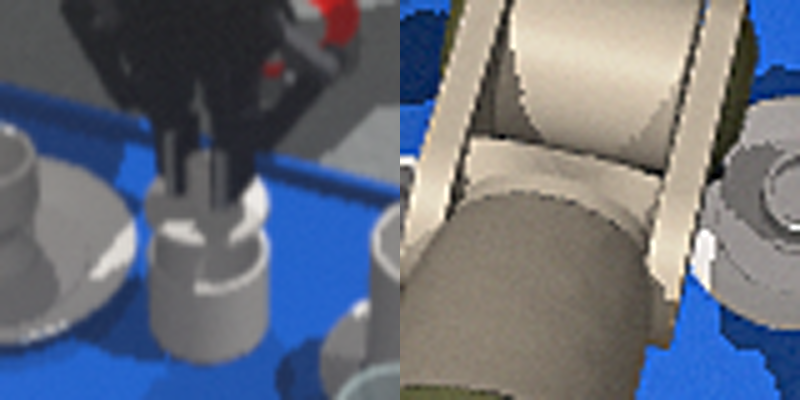

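The lid hangs level and centred over the pot: lid at (208,205) and pot rim at (210,260) in the scene crop. The arm hides both from the top camera.

{"name": "drive_tool", "arguments": {
  "motion": [
    {"rx": 0,"ry": 0,"rz": 0,"x": 0,"y": 0,"z": 8,"fingers": 10},
    {"rx": 0,"ry": 0,"rz": 0,"x": 0,"y": 0,"z": 15,"fingers": 10},
    {"rx": 0,"ry": 0,"rz": 0,"x": 0,"y": 0,"z": 19,"fingers": 10},
    {"rx": 0,"ry": 0,"rz": 0,"x": 0,"y": 0,"z": 21,"fingers": 10},
    {"rx": 0,"ry": 0,"rz": 0,"x": 0,"y": 0,"z": 22.5,"fingers": 10},
    {"rx": 0,"ry": 0,"rz": 0,"x": 0,"y": 0,"z": 23.5,"fingers": 10},
    {"rx": 0,"ry": 0,"rz": 0,"x": 0,"y": 0,"z": 24.5,"fingers": 10},
    {"rx": 0,"ry": 0,"rz": 0,"x": 0,"y": 0,"z": 25,"fingers": 10},
    {"rx": 0,"ry": 0,"rz": 0,"x": 0,"y": 0,"z": 25,"fingers": 10}
  ]
}}

```text
time_s: 23.3
tool_pos: [0.5603, -0.0142, 0.0768]
ee_rot: [[1.0, 0.001, 0.0], [0.001, -1.0, -0.0], [0.0, 0.0, -1.0]]
contact_force: [-0.3, -0.1, 0.9]
gripper_width: 0.0171
grasp_force: 24.7
```

{"name": "drive_tool", "arguments": {
  "motion": [
    {"rx": 0,"ry": 0,"rz": 0,"x": 0,"y": 0,"z": 0.7,"fingers": 10},
    {"rx": 0,"ry": 0,"rz": 0,"x": 0,"y": 0,"z": 0.7,"fingers": 10},
    {"rx": 0,"ry": 0,"rz": 0,"x": 0,"y": 0,"z": 0.7,"fingers": 20},
    {"rx": 0,"ry": 0,"rz": 0,"x": 0,"y": 0,"z": 0.7,"fingers": 28},
    {"rx": 0,"ry": 0,"rz": 0,"x": 0,"y": 0,"z": 0.7,"fingers": 40},
    {"rx": 0,"ry": 0,"rz": 0,"x": 0,"y": 0,"z": 0.7,"fingers": 40},
    {"rx": 0,"ry": 0,"rz": 0,"x": 0,"y": 0,"z": -10,"fingers": 40},
    {"rx": 0,"ry": 0,"rz": 0,"x": 0,"y": 0,"z": -40,"fingers": 45},
    {"rx": 0,"ry": 0,"rz": 0,"x": 0,"y": 0,"z": -80,"fingers": 60},
    {"rx": 0,"ry": 0,"rz": 0,"x": 0,"y": 0,"z": -105,"fingers": 75}
  ]
}}

```text
time_s: 24.3
tool_pos: [0.5607, -0.0143, 0.1851]
ee_rot: [[1.0, 0.001, 0.003], [0.001, -1.0, -0.001], [0.003, 0.001, -1.0]]
contact_force: [0.1, 0.0, 0.4]
gripper_width: 0.0721
grasp_force: 0.0
```

{"name": "drive_tool", "arguments": {
  "motion": [
    {"rx": 0,"ry": 0,"rz": 0,"x": 0,"y": -25,"z": 0,"fingers": 75},
    {"rx": 0,"ry": 0,"rz": 0,"x": -1,"y": -65,"z": 0,"fingers": 75},
    {"rx": 0,"ry": 0,"rz": 0,"x": -2,"y": -110,"z": 0,"fingers": 75},
    {"rx": 0,"ry": 0,"rz": 0,"x": -3,"y": -155,"z": 0,"fingers": 75},
    {"rx": 0,"ry": 0,"rz": 0,"x": -4,"y": -200,"z": 0,"fingers": 75},
    {"rx": 0,"ry": 0,"rz": 0,"x": -5,"y": -245,"z": 0,"fingers": 75},
    {"rx": 0,"ry": 0,"rz": 0,"x": -5,"y": -285,"z": 0,"fingers": 75},
    {"rx": 0,"ry": 0,"rz": 0,"x": -5.7,"y": -315,"z": 0,"fingers": 75},
    {"rx": 0,"ry": 0,"rz": 0,"x": -5.7,"y": -329,"z": 0,"fingers": 75},
    {"rx": 0,"ry": 0,"rz": 0,"x": -5.7,"y": -329,"z": 0,"fingers": 75}
  ]
}}

```text
time_s: 25.3
tool_pos: [0.5541, 0.3158, 0.1818]
ee_rot: [[1.0, 0.003, 0.0], [0.003, -1.0, 0.0], [0.0, -0.0, -1.0]]
contact_force: [-0.1, -0.6, -1.4]
gripper_width: 0.0752
grasp_force: 0.0
```

```bash
python3 - <<'E'
from h import *
snap('6',[('scene',205,180,80),('top',255,150,80)],'c7.png')
print(monitor.observe()["tool_pos"])
E
```

```text
[0.55450542 0.31375307 0.18181986]
```

View pics/c7.png

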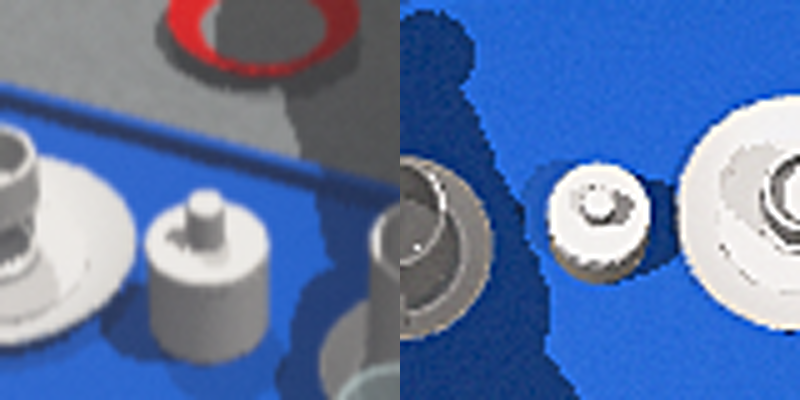

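The lid is seated level on the pot: disc at (208,245) in the scene crop and (199,214) in the top crop.

{"name": "drive_tool", "arguments": {
  "motion": [
    {"rx": 0,"ry": 0,"rz": 0,"x": 0,"y": 0,"z": 25,"fingers": 75},
    {"rx": 0,"ry": 0,"rz": 0,"x": 0,"y": 0,"z": 60,"fingers": 75},
    {"rx": 0,"ry": 0,"rz": 0,"x": 0,"y": 0,"z": 90,"fingers": 75},
    {"rx": 0,"ry": 0,"rz": 0,"x": 0,"y": 0,"z": 112,"fingers": 75},
    {"rx": 0,"ry": 0,"rz": 0,"x": 0,"y": 0,"z": 123,"fingers": 75},
    {"rx": 0,"ry": 0,"rz": 0,"x": 0,"y": 0,"z": 127,"fingers": 65},
    {"rx": 0,"ry": 0,"rz": 0,"x": 0,"y": 0,"z": 127,"fingers": 50},
    {"rx": 0,"ry": 0,"rz": 0,"x": 0,"y": 0,"z": 127,"fingers": 32},
    {"rx": 0,"ry": 0,"rz": 0,"x": 0,"y": 0,"z": 127,"fingers": 32},
    {"rx": 0,"ry": 0,"rz": 0,"x": 0,"y": 0,"z": 127,"fingers": 32}
  ],
  "force": 30
}}

```text
time_s: 26.4
tool_pos: [0.555, 0.3149, 0.0559]
ee_rot: [[1.0, 0.001, 0.002], [0.001, -1.0, 0.0], [0.002, -0.0, -1.0]]
contact_force: [1.0, -0.3, 5.8]
gripper_width: 0.0394
grasp_force: 30.8
```

```bash
python3 - <<'E'
from h import *
t=load('top6.pkl');s=load('scene6.pkl')
print('lid',onz(t,*px(255,150,80,199,214),.061)*1000,onz(s,*px(205,180,80,208,245),.061)*1000,'knob',onz(t,*px(255,150,80,199,203),.085)*1000,onz(s,*px(205,180,80,206,200),.085)*1000)
E
```

```text
lid [559.75353577 -14.64809646  61.        ] [562.50514814 -12.46611529  61.        ] knob [560.1575263  -14.59490838  85.        ] [558.82446067 -14.96069839  85.        ]
```

{"name": "drive_tool", "arguments": {
  "motion": [
    {"rx": 0,"ry": 0,"rz": 0,"x": 0,"y": 0,"z": -10,"fingers": 32},
    {"rx": 0,"ry": 0,"rz": 0,"x": 0,"y": 0,"z": -45,"fingers": 32},
    {"rx": 0,"ry": 0,"rz": 0,"x": 0,"y": 0,"z": -85,"fingers": 32},
    {"rx": 0,"ry": 0,"rz": 0,"x": 0,"y": 0,"z": -120,"fingers": 32},
    {"rx": 0,"ry": 0,"rz": 0,"x": 3,"y": 15,"z": -135,"fingers": 32},
    {"rx": 0,"ry": 0,"rz": 0,"x": 12,"y": 50,"z": -135,"fingers": 32},
    {"rx": 0,"ry": 0,"rz": 0,"x": 22,"y": 90,"z": -135,"fingers": 32},
    {"rx": 0,"ry": 0,"rz": 0,"x": 32,"y": 130,"z": -135,"fingers": 32},
    {"rx": 0,"ry": 0,"rz": 0,"x": 42,"y": 170,"z": -135,"fingers": 32},
    {"rx": 0,"ry": 0,"rz": 0,"x": 52,"y": 210,"z": -135,"fingers": 32}
  ]
}}

```text
time_s: 27.4
tool_pos: [0.6061, 0.1023, 0.1887]
ee_rot: [[1.0, 0.0, -0.002], [0.0, -1.0, -0.0], [-0.002, 0.0, -1.0]]
contact_force: [0.4, -0.2, -0.8]
gripper_width: 0.0393
grasp_force: 30.8
```

{"name": "drive_tool", "arguments": {
  "motion": [
    {"rx": 0,"ry": 0,"rz": 0,"x": 10,"y": 40,"z": 0,"fingers": 32},
    {"rx": 0,"ry": 0,"rz": 0,"x": 19,"y": 78,"z": 0,"fingers": 32},
    {"rx": 0,"ry": 0,"rz": 0,"x": 25,"y": 103,"z": 0,"fingers": 32},
    {"rx": 0,"ry": 0,"rz": 0,"x": 27.7,"y": 113.7,"z": 0,"fingers": 32},
    {"rx": 0,"ry": 0,"rz": 0,"x": 27.7,"y": 113.7,"z": 20,"fingers": 32},
    {"rx": 0,"ry": 0,"rz": 0,"x": 27.7,"y": 113.7,"z": 55,"fingers": 32},
    {"rx": 0,"ry": 0,"rz": 0,"x": 27.7,"y": 113.7,"z": 90,"fingers": 32},
    {"rx": 0,"ry": 0,"rz": 0,"x": 27.7,"y": 113.7,"z": 112,"fingers": 32},
    {"rx": 0,"ry": 0,"rz": 0,"x": 27.7,"y": 113.7,"z": 122,"fingers": 32},
    {"rx": 0,"ry": 0,"rz": 0,"x": 27.7,"y": 113.7,"z": 122,"fingers": 32}
  ]
}}

```text
time_s: 28.4
tool_pos: [0.6335, -0.0085, 0.0664]
ee_rot: [[1.0, 0.001, -0.003], [0.001, -1.0, 0.001], [-0.003, -0.001, -1.0]]
contact_force: [-0.6, -0.6, -0.4]
gripper_width: 0.0399
grasp_force: 30.7
```

Commanded z is 67.1 and it should seat at about 59.1.

{"name": "drive_tool", "arguments": {
  "motion": [
    {"rx": 0,"ry": 0,"rz": 0,"x": 0,"y": 0,"z": 3,"fingers": 32},
    {"rx": 0,"ry": 0,"rz": 0,"x": 0,"y": 0,"z": 5,"fingers": 32},
    {"rx": 0,"ry": 0,"rz": 0,"x": 0,"y": 0,"z": 6.2,"fingers": 32},
    {"rx": 0,"ry": 0,"rz": 0,"x": 0,"y": 0,"z": 7,"fingers": 32},
    {"rx": 0,"ry": 0,"rz": 0,"x": 0,"y": 0,"z": 7.6,"fingers": 32},
    {"rx": 0,"ry": 0,"rz": 0,"x": 0,"y": 0,"z": 8,"fingers": 32},
    {"rx": 0,"ry": 0,"rz": 0,"x": 0,"y": 0,"z": 8,"fingers": 32}
  ]
}}

```text
time_s: 29.1
tool_pos: [0.6345, -0.0088, 0.0609]
ee_rot: [[1.0, 0.001, 0.002], [0.001, -1.0, -0.0], [0.002, 0.0, -1.0]]
contact_force: [-2.6, 0.6, 6.8]
gripper_width: 0.0394
grasp_force: 31.5
```

{"name": "drive_tool", "arguments": {
  "motion": [
    {"rx": 0,"ry": 0,"rz": 0,"x": 0,"y": 0,"z": 0,"fingers": 43},
    {"rx": 0,"ry": 0,"rz": 0,"x": 0,"y": 0,"z": 0,"fingers": 50},
    {"rx": 0,"ry": 0,"rz": 0,"x": 0,"y": 0,"z": 0,"fingers": 62},
    {"rx": 0,"ry": 0,"rz": 0,"x": 0,"y": 0,"z": 0,"fingers": 62},
    {"rx": 0,"ry": 0,"rz": 0,"x": 0,"y": 0,"z": -10,"fingers": 62},
    {"rx": 0,"ry": 0,"rz": 0,"x": 0,"y": 0,"z": -40,"fingers": 62},
    {"rx": 0,"ry": 0,"rz": 0,"x": 0,"y": 0,"z": -80,"fingers": 62},
    {"rx": 0,"ry": 0,"rz": 0,"x": 0,"y": 0,"z": -120,"fingers": 62},
    {"rx": 0,"ry": 0,"rz": 0,"x": 0,"y": 0,"z": -160,"fingers": 62},
    {"rx": 0,"ry": 0,"rz": 0,"x": -20,"y": -20,"z": -180,"fingers": 62}
  ]
}}

```text
time_s: 30.1
tool_pos: [0.6158, 0.0095, 0.2437]
ee_rot: [[1.0, -0.002, 0.006], [-0.002, -1.0, -0.002], [0.006, 0.002, -1.0]]
contact_force: [0.1, 0.5, 0.1]
gripper_width: 0.062
grasp_force: 0.0
```

{"name": "drive_tool", "arguments": {
  "motion": [
    {"rx": 0,"ry": 0,"rz": 0,"x": -10,"y": -40,"z": 0,"fingers": 62},
    {"rx": 0,"ry": 0,"rz": 0,"x": -20,"y": -80,"z": 0,"fingers": 62},
    {"rx": 0,"ry": 0,"rz": 0,"x": -30,"y": -120,"z": 0,"fingers": 62},
    {"rx": 0,"ry": 0,"rz": 0,"x": -40,"y": -160,"z": 0,"fingers": 62},
    {"rx": 0,"ry": 0,"rz": 0,"x": -50,"y": -200,"z": 0,"fingers": 62},
    {"rx": 0,"ry": 0,"rz": 0,"x": -60,"y": -240,"z": 0,"fingers": 62},
    {"rx": 0,"ry": 0,"rz": 0,"x": -70,"y": -280,"z": 0,"fingers": 62},
    {"rx": 0,"ry": 0,"rz": 0,"x": -75,"y": -300,"z": 0,"fingers": 62},
    {"rx": 0,"ry": 0,"rz": 0,"x": -75,"y": -300,"z": 0,"fingers": 62},
    {"rx": 0,"ry": 0,"rz": 0,"x": -75,"y": -300,"z": 0,"fingers": 62}
  ]
}}

```text
time_s: 31.1
tool_pos: [0.539, 0.311, 0.2401]
ee_rot: [[1.0, 0.001, 0.001], [0.001, -1.0, -0.0], [0.001, 0.0, -1.0]]
contact_force: [0.2, -0.4, 0.3]
gripper_width: 0.0622
grasp_force: 0.0
```

```bash
python3 - <<'E'
from h import *
snap('7',[('scene',165,180,150),('top',225,130,150)],'c8.png')
s=monitor.observe();print(s["tool_pos"],s["contact_force"])
E
```

```text
[0.53942116 0.31008837 0.23992893] [ 0.2464031  -1.06992553 -0.48650246]
```

View pics/c8.png

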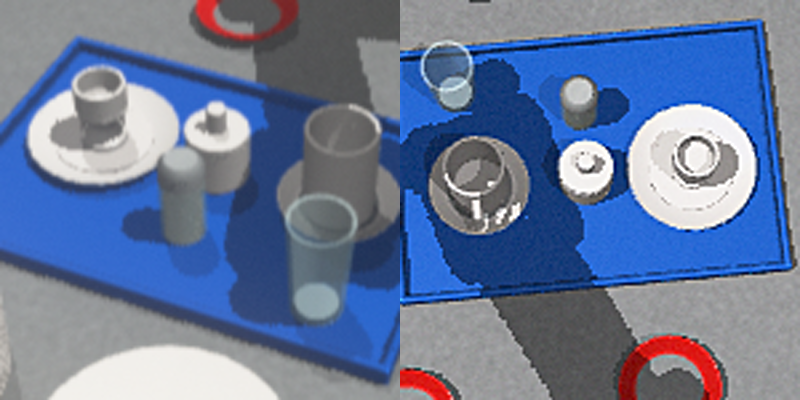

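Everything stands upright. In the top crop: shaker cap (178,91), lid disc (185,168), egg cup rim (296,157) and mug rim (74,168). The tumbler is unmoved.

```bash
python3 - <<'E'
from h import *
t=load('top7.pkl');s=load('scene7.pkl')
for n,h,T,S in [('shk',.089,(178,91),(183,160)),('lid',.061,(185,168),(217,135)),('egg',.076,(296.5,157),(99,83)),('mug',.101,(74.5,167),(342,131))]:
    print(n,(onz(t,*px(225,130,150,*T),h)*1000).round(1)[:2],(onz(s,*px(165,180,150,*S),h)*1000).round(1)[:2])
E
```

```text
shk [634.5  -7.6] [633.6  -6. ]
lid [558.9 -13.7] [567.9 -10. ]
egg [ 565.1 -129.5] [ 568.3 -128.6]
mug [552.2  99.3] [555.9 101.2]
```

All positions are within about 3 mm of target, which is about as well as I can measure, so I'm handing in.

```bash
python3 -c "
from h import *
print(arm.hand_in())"
```

```text
the job is handed in; nothing more can be done
None
```

The breakfast tray is laid as asked and the job is handed in, at about 31 s on the robot's clock. By the last pictures everything stands upright and most readings are within about 4 mm of target; one rough reading put the lid about 8 mm off, but it looks seated.

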